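# Tap home the taper key of a mixer hub

## Task

The blue hub of the flask-mixer drive is loose on its shaft. Take the steel taper key (not the brass spare) from the rack, lower it thin end first into the gap between shaft and hub, sloping side towards the hub's brass shoe, and push or tap its head down until it wedges tight: about 14 N is right, do not force it. Leave it standing there by itself, and leave the spare, the bottle and the beaker alone.

Things in the scene. Friction and masses are not known exactly. Their poses are not given: they have to be found in the camera images.
- key: Bright steel gib key, 0.2 kg, hanging thin end down in the rack. Blade 80 mm long (z), 14 wide (y), 6 thick (x) at the toe growing 1 mm per 8 mm to 16 under the head. Flat face at x=0; sloping face looks to +x. Head: z 80 to 108, x -4 to +24 (overhangs more on the sloping side), 18 mm in y; grip across y. Origin: bottom of the toe, on the flat face, mid-width; z up.
- head (a point): Middle of the top face of the steel key's head: 10 mm along the key's +x from its flat face, 108 mm above its toe.
- spare: Brass spare key of the same shape and origin, in the rack's other slot; leave it there.
- rack: Fixed green plastic key block, 56 x 130 x 95 mm tall, with two slots 70 mm apart along its y, one key in each; the keys hang by their heads on its top face, their x axes along the rack's x. Either key may be in either slot. Origin: centre of its underside.
- drive: Fixed mixer drive: white casing 200 x 170 x 50 mm; on it a blue and aluminium hub, 110 mm diameter, top 135 mm above the bench. The hub's bore holds a 30 mm square steel shaft, ending 3 mm above the hub, and beside it the keyway. Origin: centre of the casing's underside, under the hub's centre; x points from the shaft to the keyway.
- keyway (a point): Mid-width of the top edge of the brass shoe, level with the hub's top; axes as the drive's. Shoe at +x, gap at -x: 20 mm wide (y), 85 deep, and at the top anything from 10 to 13.5 mm to the shaft's face (the hub has play). The shoe's face leans in 1 in 8 downwards for 58 mm, parallel to the key's slope.
- bottle: Capped amber bottle, 52 mm diameter, 105 mm tall, origin under its centre; a bystander.
- beaker: Glass beaker, 60 mm diameter, 75 mm tall, origin under its centre; a bystander.
- shoe: Brass shoe in the hub, 20 mm wide, face towards the shaft; sprung, 40 N per mm along the drive's x. Origin: top edge of its face. The key touches shoe and shaft with its toe 30 to 62 mm below the hub's top, then goes 2 to 6 mm deeper as it tightens and stays by friction, head 10 to 50 mm above the hub. A push of 14 N on the head makes it tight; 25 N is too much.
Mind the look-alikes: they are no part of the job. Leave any black or orange look-alike of the key alone. Of the things that look like the rack, take the one that is farthest to the robot's left at the start.

How it is judged:
On the way, in this order (a step that is already met when the one before it is completed fails the run):
1. the steel key is drawn clear of the rack (height (world z) of key above 0.1 m and contact force between key and rack below 0.1 N), for 0.1 s.
2. its thin end stands at least 15 mm down in the keyway, sloping side to the shoe (z of key in the frame of keyway below -0.015 m and horizontal distance between key and keyway below 0.025 m and x of head in the frame of keyway above -0.008 m and angle between the x axis of key and the x axis of drive, either way round below 0.35 rad), for 0.1 s.
3. it is pushed until it wedges: at least 10 N between key and hub (contact force between key and drive above 10 N and z of key in the frame of keyway below -0.025 m), for 0.2 s.
At the end, for the whole second after the job is handed in: the steel key stands by itself in the keyway, toe at least 25 mm below the hub's top, upright within 0.1 rad, square within 0.3 rad, head reaching over the shoe (sloping side to it), at rest, still pressing on the hub with more than 8 N (contact force between key and drive above 8 N and z of key in the frame of keyway below -0.025 m and horizontal distance between key and keyway below 0.025 m and angle between the x axis of key and the x axis of drive, either way round below 0.3 rad and x of head in the frame of keyway above -0.008 m and angle between key's own z axis and vertical below 0.1 rad and linear speed of key below 0.005 m/s); the robot touches nothing.
It fails at once if the key is forced: more than 28 N between it and the hub (contact force between key and drive above 28 N).
It fails at once if the brass spare is taken from the rack (distance of spare from where it was at the start of the episode above 0.02 m).
It fails at once if the bottle is pushed or tipped (distance of bottle from where it was at the start of the episode above 0.02 m or angle between bottle's own z axis and vertical above 0.3 rad).
It fails at once if the beaker is pushed or tipped (distance of beaker from where it was at the start of the episode above 0.02 m or angle between beaker's own z axis and vertical above 0.3 rad).
It also fails if it takes over 56 s, if anything falls off the work surface, if the arm or the gripper's body presses on something with over 40 N, if the wrist force passes 120 N, or if a joint passes its speed limit or range.

## Robot

A 7-joint arm with a two-finger parallel gripper is mounted at the origin on the work surface. World frame = base frame: x ahead of the robot, y to its left, z up, the work surface at z = 0. Lengths are in m, angles in rad, forces in N, time in s.
With the tool pointing down it reaches from about 0.35 to 0.9 m from the base axis. Payload 8.1 kg.
Tool frame: the origin (TCP) lies at the very end of the fingers, on their centre line; the grasp point (between the pads) lies 19 mm behind it; y points along the fingers, z is the direction in which the jaws open and shut, and the axes are right-handed (so a half turn about y gives the same grasp; the last joint's range is limited). The gripper opens to 85 mm and grips with 20 to 120 N. Pads are 22 mm wide; open, the fingers measure 114 mm over their backs; the gripper's body (76 mm by 85 mm) begins 54 mm behind the grasp point. The pads swing forward as they close: fully open they stand 13 mm farther back than shut.
Start: joints at [-1.445, 0.434, 0.025, 1.573, -0.012, 1.134, -0.075], TCP at [0.142, 0.609, 0.231] pointing down, gripper open.
Joint ranges: [-2.62, 2.62], [-0.44, 2.09], [-1.27, 1.32], [0.08, 2.57], [-1.32, 4.46], [0.12, 2], [-2.74, 2.74]. Speed limits (rad/s): [2.22, 2.22, 3.01, 3.01, 3.14, 3.14, 3.14].

## Interface

Orientations are given as [roll, pitch, yaw] about the fixed x, y, z axes, in that order (R = Rz(yaw) Ry(pitch) Rx(roll)).
In Python, from plant import read_state, get_image, camera_params, close_job gives the robot as it stands. The module is installed in compiled form; this text tells all that it offers.
- The arm moves only by the shell command python3 -m creep 'ROWS' [FORCE]. ROWS is JSON, a list of rows, each a list of 5 numbers: the shift along the tool's x, y, z in mm, then the turn about the tool's y in units of 6 degrees (1.0 is 6 degrees), then the opening, from 0 (shut) to 1 (fully open). A call has 1 to 5 rows; each row is the pose to reach, as a shift and turn from the pose commanded when the call began, along the tool's axes at that moment; what a row does not reach only later rows make up. A row lasts 1/10 s, in which the tool goes at most 50 mm and 8.59 degrees, less where a joint would pass 70% of its speed; a pose out of reach is approached as far as the arm can. A call with a gripper value outside its range is refused whole. The fingers move at their own pace and stop on an object; FORCE is the grip in N (left out, the last holds). Time passes only in rows, so rows that repeat a pose let the fingers close. It gives the time, the measured TCP pose, the force and the opening at its end, in the units of the state.
- read_state(): the state, without advancing time (a new reading comes with each control period).
- get_image(name): name is "scene" or "top"; returns (picture, depth): 400x640x3 uint8, blue, green, red; 400x640 float32, m along the optical axis (not along the pixel's ray), 0 where there is no reading.
- camera_params(name): a dict with "fx", "fy", "cx", "cy" (pixels), "eye" and "orientation" of the camera in the world. Camera axes: x right, y down, z forward; pixel columns grow to the right and rows downward; lengths in m; the calibration is good to about 2 mm. A picture is of the moment at which its call begins. camera_params takes no time and is no camera call.
- close_job(): hands the job in, once; it reports no verdict.
The state is a dict: "t": time; "joint_pos": joint angles; "joint_velocities": joint speeds; "tau": joint torques, N m; "tool_pos": TCP position; "eef_rot": TCP orientation; "wrist_force": force on the tool from outside, world axes, zero at the start; "moment": the same for the moment, N m; "width": opening from 0.0 (shut) to 1.0 (fully open).
Only numpy, scipy, OpenCV 4.12 (cv2) and the standard library are available. Lean on these libraries where they do the work, as an engineer would, in place of code of your own. Each camera call takes 0.05 s, during which the arm holds its last target.

## Working session

There is one attempt and no reset: what is moved stays moved. The work goes in short steps, Python scripts to look and compute and a shell command to move; the robot and the scene stay as the last step left them, time stands still between calls to the robot, and variables do not carry over. Pictures are saved under pics/ and viewed, and the job is handed in when it is done.

```bash
mkdir -p pics
python3 - <<'E'
from plant import *
import cv2,numpy as np
s=read_state();print({k:np.round(v,3).tolist() for k,v in s.items()})
for n in("scene","top"):
    im,d=get_image(n);cv2.imwrite(f"pics/{n}0.png",im);np.save(f"pics/{n}0_d.npy",d);print(n,camera_params(n))
E
```

```text
{'t': 0.0, 'joint_pos': [-1.445, 0.435, 0.025, 1.574, -0.012, 1.134, -0.075], 'joint_velocities': [0.002, 0.001, -0.0, -0.0, -0.0, -0.003, 0.001], 'tau': [0.001, -67.047, 1.026, -31.62, 0.016, 0.013, 0.0], 'tool_pos': [0.142, 0.608, 0.231], 'eef_rot': [-1.572, -0.0, -0.229], 'wrist_force': [-0.053, -0.344, 0.795], 'moment': [-0.005, -0.013, 0.048], 'width': 0.997}
scene {'fx': 442.84423956726425, 'fy': 442.84423956726425, 'cx': 320.15200914246907, 'cy': 194.3112848251634, 'eye': array([1.17333522, 0.44856997, 0.65046617]), 'orientation': array([-2.21565823, -0.01558673,  2.25055427])}
top {'fx': 445.8467921741089, 'fy': 445.8467921741089, 'cx': 324.7400150481502, 'cy': 209.36177640139672, 'eye': array([0.55101012, 0.03487261, 1.13739099]), 'orientation': array([-3.08751528, -0.00693172, -1.57134193])}
```

View pics/scene0.png

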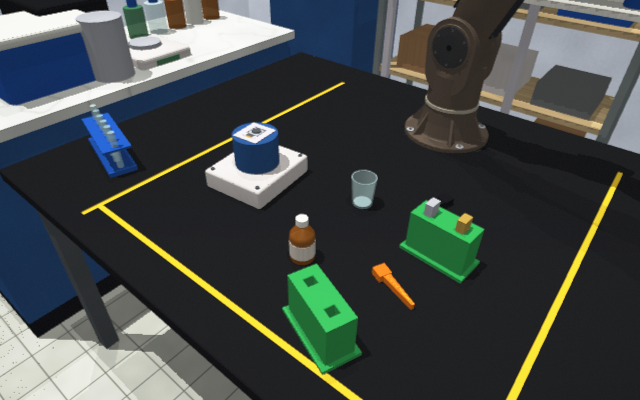

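View pics/top0.png

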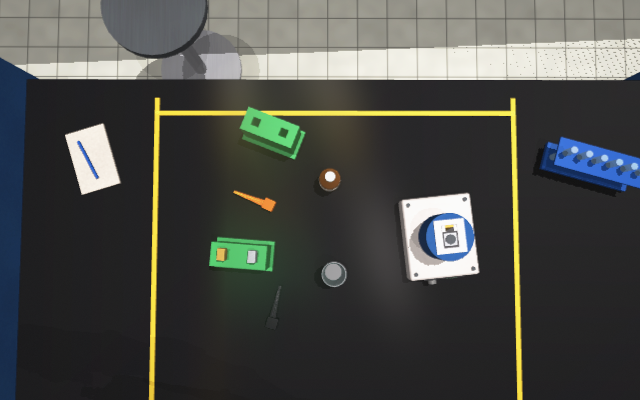

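The key rack is at top (242,255): steel head at (252,256), brass at (221,254). The drive is at (440,237), with a white plate on its hub. Next I'll zoom in.

Run:
```python
import cv2,numpy as np
t=cv2.imread("pics/top0.png");s=cv2.imread("pics/scene0.png")
f=lambda a,k:cv2.resize(a,None,fx=k,fy=k,interpolation=cv2.INTER_CUBIC)
a=f(t[225:285,200:285],4.5);b=f(t[190:285,395:485],4.2);
c=f(s[190:285,395:490],4);d=f(s[115:205,200:310],3.6)
def st(x,y):
    h=max(x.shape[0],y.shape[0]);p=lambda q:cv2.copyMakeBorder(q,0,h-q.shape[0],0,0,0);return np.hstack([p(x),p(y)])
cv2.imwrite("pics/z1.png",st(a,b));cv2.imwrite("pics/z2.png",st(c,d));print(st(a,b).shape,st(c,d).shape)
```

```text
(399, 760, 3) (380, 776, 3)
```

View pics/z1.png

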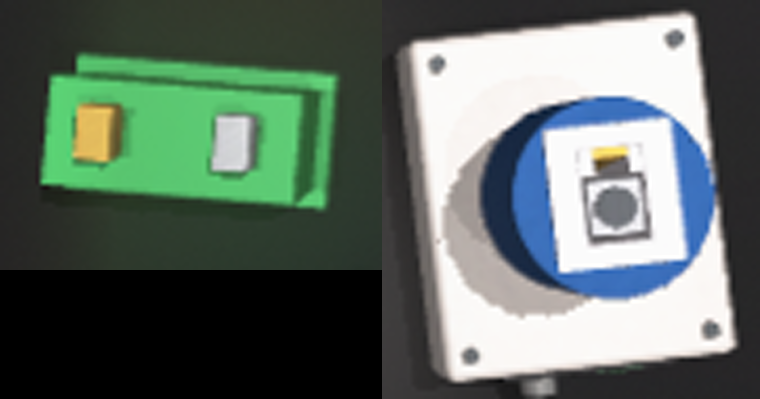

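View pics/z2.png

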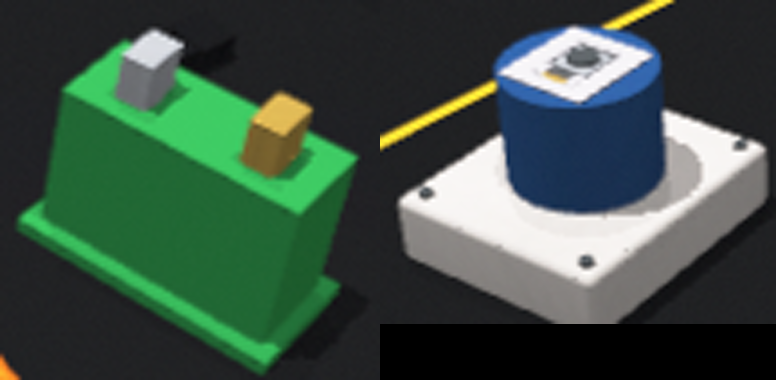

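```bash
cat > h.py <<'E'
import numpy as np,cv2
from scipy.spatial.transform import Rotation as Ro
from plant import *
def cam(n):
    c=camera_params(n);return c,Ro.from_euler('xyz',c['orientation']).as_matrix()
def ray(n,uv,z):
    c,R=cam(n);uv=np.atleast_2d(uv).astype(float)
    d=np.c_[(uv[:,0]-c['cx'])/c['fx'],(uv[:,1]-c['cy'])/c['fy'],np.ones(len(uv))]@R.T
    return c['eye']+d*((z-c['eye'][2])/d[:,2])[:,None]
def proj(n,p):
    c,R=cam(n);q=(np.atleast_2d(p)-c['eye'])@R;return np.c_[q[:,0]/q[:,2]*c['fx']+c['cx'],q[:,1]/q[:,2]*c['fy']+c['cy']]
def cloud(n,d):
    c,R=cam(n);v,u=np.mgrid[:400,:640]
    return c['eye']+np.dstack([(u-c['cx'])/c['fx']*d,(v-c['cy'])/c['fy']*d,d])@R.T
def rect(p):
    (c,s,a)=cv2.minAreaRect(p[:,:2].astype(np.float32)*1000);return np.round(c,1),np.round(s,1),round(a,1)
E
python3 - <<'E'
from h import *
for n in("top","scene"):
    im=cv2.imread(f"pics/{n}0.png");d=np.load(f"pics/{n}0_d.npy");P=cloud(n,d);h=cv2.cvtColor(im,cv2.COLOR_BGR2HSV);H,S,V=cv2.split(h)
    X,Y,Z=P[...,0],P[...,1],P[...,2];print(n,"table z",np.median(Z[(V<50)&(d>0)]))
    near=(d>0)
    def rep(name,m,z):
        m=cv2.morphologyEx(m.astype(np.uint8),cv2.MORPH_OPEN,np.ones((2,2)));k,l,st,ce=cv2.connectedComponentsWithStats(m)
        for i in range(1,k):
            if st[i,4]<15: continue
            v,u=np.where(l==i);c=cv2.findContours((l==i).astype(np.uint8),0,1)[0][0][:,0]
            q=ray(n,c,z);print(n,name,st[i].tolist(),"cent",ray(n,ce[i],z)[0].round(4),rect(q),"depthz",np.median(Z[v,u]).round(4),'depthxy',np.median(X[v,u]).round(4),np.median(Y[v,u]).round(4))
    g=(H>45)&(H<80)&(S>100)
    rep("racktop",g&(abs(Z-.095)<.008),.095)
    box=np.zeros((400,640),bool)
    if n=="top": box[235:275,205:280]=1
    else: box[190:250,410:490]=1
    rep("steelhead",box&(S<45)&(V>(150 if n=="scene" else 100))&(Z>.1),.123)
    rep("brasshead",box&(H<28)&(H>10)&(S>90)&(Z>.11),.123)
    b2=np.zeros((400,640),bool)
    if n=="top": b2[180:290,390:490]=1
    else: b2[110:210,200:315]=1
    rep("casing",b2&(S<60)&(V>150)&(Z<.065),.05)
    rep("hubtop",b2&(Z>.125)&(Z<.15),.135)
    rep("plate",b2&(Z>.125)&(S<60)&(V>170),.135)
    rep("shoe",b2&(Z>.1)&(H<35)&(H>15)&(S>120)&(V>100),.135)
E
```

```text
top table z 3.1735097798968326e-05
top racktop [241, 108, 59, 42, 1214] cent [0.7989 0.1564 0.095 ] (array([798.9, 156.6]), array([130.7,  57.5]), 68.6) depthz 0.0949 depthxy 0.7994 0.1566
top racktop [210, 243, 58, 28, 1103] cent [0.4973 0.2266 0.095 ] (array([497.6, 227.6]), array([130.8,  56.2]), 85.4) depthz 0.095 depthxy 0.4966 0.2272
top steelhead [248, 251, 10, 13, 108] cent [0.4972 0.1912 0.123 ] (array([497.4, 191. ]), array([19.4, 28.1]), 83.3) depthz 0.1215 depthxy 0.4978 0.1914
top brasshead [218, 249, 9, 13, 105] cent [0.5034 0.2606 0.123 ] (array([502.6, 260.3]), array([27.2, 18.1]), 0.7) depthz 0.1217 depthxy 0.5026 0.2607
top casing [403, 194, 77, 88, 3333] cent [ 0.5409 -0.245   0.05  ] (array([ 541.5, -255.2]), array([197.4, 168. ]), 6.0) depthz 0.0501 depthxy 0.5424 -0.2344
top hubtop [426, 214, 49, 48, 1803] cent [ 0.5413 -0.2536  0.135 ] (array([ 542. , -253.7]), array([108.4, 105.5]), 89.9) depthz 0.1342 depthxy 0.5407 -0.2548
top plate [434, 219, 34, 37, 762] cent [ 0.5439 -0.2559  0.135 ] (array([ 543. , -255.8]), array([76.6, 68.9]), 6.0) depthz 0.135 depthxy
[... 1041 characters left out ...]
2.3, 200.2]), array([16.4, 26.7]), 89.5) depthz 0.1217 depthxy 0.5023 0.2008
scene brasshead [458, 215, 16, 15, 148] cent [0.5143 0.2722 0.123 ] (array([514.2, 272.4]), array([20.2, 40.6]), 87.2) depthz 0.1205 depthxy 0.5094 0.2704
scene casing [207, 147, 100, 49, 1709] cent [ 0.5781 -0.2197  0.05  ] (array([ 549.8, -241.4]), array([200.6, 168.4]), 5.8) depthz 0.048 depthxy 0.597 -0.2085
scene hubtop [233, 124, 47, 24, 900] cent [ 0.554 -0.235  0.135] (array([ 552.4, -236.6]), array([109. , 108.3]), 40.6) depthz 0.1322 depthxy 0.5504 -0.2381
scene plate [235, 124, 41, 20, 371] cent [ 0.549 -0.243  0.135] (array([ 547.7, -243.8]), array([76.1, 68.8]), 5.5) depthz 0.1331 depthxy 0.5481 -0.2433
```

Run:
```python
from h import *
im=cv2.imread("pics/scene0.png");a=np.linspace(0,6.28,60)
for r in(.05,.1):
    for p in proj("scene",np.c_[r*np.cos(a),r*np.sin(a),0*a]): cv2.circle(im,tuple(int(x) for x in p),1,(255,255,0),-1)
cv2.imwrite("pics/base.png",cv2.resize(im[60:200,350:550],None,fx=4,fy=4))
```

```text
(no output)
```

View pics/base.png

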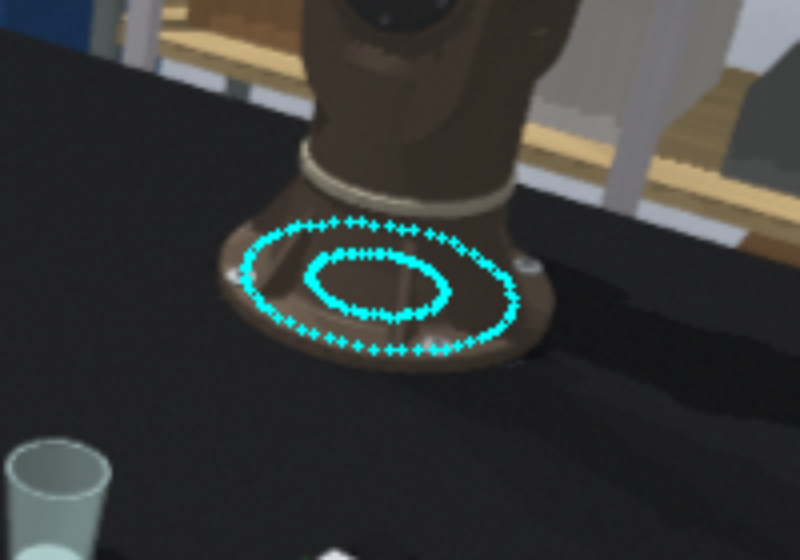

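Discrepancy: the two cameras differ by about 10 mm. I'll bring the gripper over the key and use it as the reference.

```bash
cat >> h.py <<'E'
def go(x,y,z,yawdeg):
    s=read_state();R=Ro.from_euler('xyz',s['eef_rot']).as_matrix();d=R.T@(np.array([x,y,z])-s['tool_pos'])*1000
    yaw=np.degrees(np.arctan2(R[1,0],R[0,0]));dy=(yawdeg-yaw+180)%360-180
    print("pos",s['tool_pos'].round(4),"yaw",yaw.round(2),"F",np.round(s['wrist_force'],2),"w",round(float(s['width']),3),"t",s['t'],"-> rows",d.round(1),"turn",(-dy/6).round(2))
E
python3 -m creep '[[40,3,-30,-0.5,0.5],[80,6,-60,-1.0,0.5],[120,9,-90,-1.42,0.5],[160,12,-120,-1.42,0.5],[200,15,-150,-1.42,0.5]]' 60
python3 -c "
from h import *
go(.497,.191,.2,-4.6)"
```

```text
t: 0.6
tool_pos: [0.3031, 0.4157, 0.2161]
eef_rot: [-1.571, 0.0, -0.08]
wrist_force: [1.6, 0.2, 0.2]
width: 0.497
pos [0.3031 0.4157 0.2161] yaw -4.58 F [1.63 0.19 0.23] w 0.497 t 0.6 -> rows [ 211.2   16.1 -208.5] turn 0.0
```

```bash
python3 -m creep '[[35,3,-35,0,0.5],[70,6,-70,0,0.5],[105,9,-105,0,0.5],[140,12,-140,0,0.5],[170,16,-170,0,0.5]]'
python3 -m creep '[[20,0,-19,0,0.5],[41,0,-38,0,0.5],[41,0,-38,0,0.5]]'
python3 - <<'E'
from h import *
go(.497,.191,.2,-4.6)
for n in("scene","top"):
    im,d=get_image(n);cv2.imwrite(f"pics/{n}1.png",im);np.save(f"pics/{n}1_d.npy",d)
s=cv2.imread("pics/scene1.png");t=cv2.imread("pics/top1.png")
p=read_state()['tool_pos'];print(proj("scene",p),proj("top",p))
f=lambda a,k:cv2.resize(a,None,fx=k,fy=k,interpolation=cv2.INTER_CUBIC)
cv2.imwrite("pics/z3.png",np.hstack([f(s[120:270,370:500],3),f(t[180:330,190:320],3)]))
E
```

```text
t: 1.1
tool_pos: [0.4594, 0.232, 0.2003]
eef_rot: [-1.571, -0.0, -0.081]
wrist_force: [-0.1, 0.6, 0.4]
width: 0.499
t: 1.4
tool_pos: [0.4983, 0.1893, 0.2002]
eef_rot: [-1.573, -0.001, -0.086]
wrist_force: [-0.2, -0.1, -0.4]
width: 0.503
pos [0.4983 0.1893 0.2002] yaw -4.94 F [-0.16 -0.07 -0.39] w 0.503 t 1.4 -> rows [-1.5  0.1  1.6] turn -0.06
[[438.59195595 167.11026516]] [[246.054014  259.9525642]]
```

View pics/z3.png

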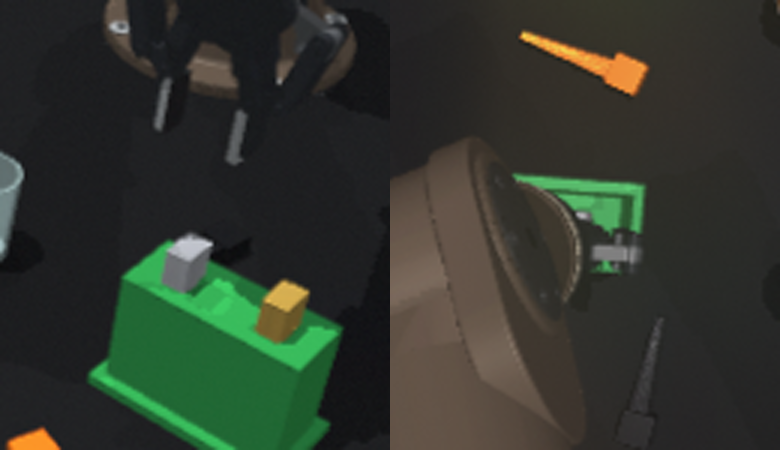

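Run:
```python
from h import *
s=read_state();R=Ro.from_euler('xyz',s['eef_rot']).as_matrix();p=s['tool_pos']
for x in(0,.011):
  for y in(0,-.006):
    print(x,y,[proj("scene",p+R@np.array([x,y,z]))[0].round(1) for z in(-.024,0,.024)],proj("top",p+R@np.array([x,y,-.03])).round(1))
im=cv2.imread("pics/scene1.png")
cv2.imwrite("pics/z4.png",cv2.resize(im[130:190,400:470],None,fx=9,fy=9,interpolation=cv2.INTER_NEAREST))
d=np.load("pics/scene1_d.npy");P=cloud("scene",d)
m=(P[...,2]>.195)&(P[...,2]<.25)&(abs(P[...,0]-.5)<.08)&(abs(P[...,1]-.2)<.12)&(d>0)
k,l,st,c=cv2.connectedComponentsWithStats(m.astype(np.uint8))
for i in range(1,k):
  if st[i,4]>10: q=P[l==i];print(st[i],q.min(0).round(4),q.max(0).round(4),q.mean(0).round(4))
```

```text
0 0 [array([427.5, 162.1]), array([438.6, 167.1]), array([450. , 172.2])] [[260.4 261.1]]
0 -0.006 [array([428. , 159.5]), array([439.2, 164.4]), array([450.6, 169.5])] [[260.  261.3]]
0.011 0 [array([424.3, 164.4]), array([435.4, 169.4]), array([446.9, 174.7])] [[260.8 255.8]]
0.011 -0.006 [array([424.8, 161.7]), array([436. , 166.7]), array([447.5, 171.9])] [[260.4 256. ]]
[419 138  16  27 257] [0.483  0.1486 0.2008] [0.5107 0.1716 0.2497] [0.5015 0.1659 0.2278]
[445 152  20  23 234] [0.495  0.2112 0.2009] [0.5172 0.241  0.2497] [0.5092 0.221  0.2276]
```

View pics/z4.png

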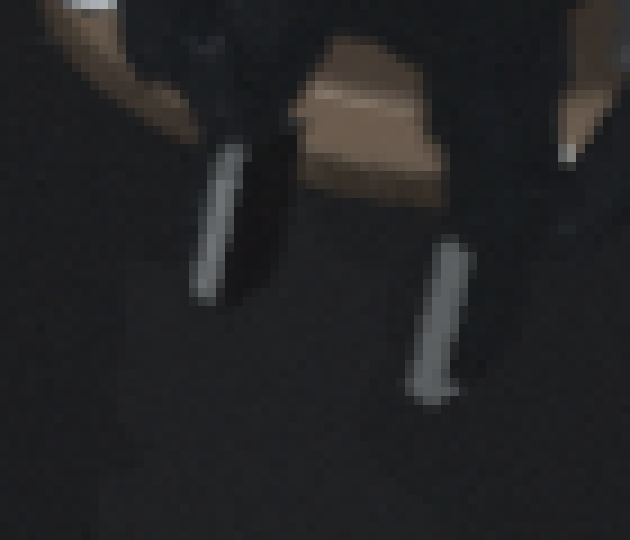

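Run:
```python
from h import *
s=read_state();R=Ro.from_euler('xyz',s['eef_rot']).as_matrix();p=s['tool_pos']
for n in("top","scene"):
    d=np.load(f"pics/{n}1_d.npy");P=cloud(n,d);Q=(P-p)@R  # tool frame
    m=(d>0)&(abs(Q[...,0])<.09)&(abs(Q[...,2])<.12)&(Q[...,1]<.03)&(Q[...,1]>-.2)
    for a in np.arange(-.2,.0,.02):
        k=m&(Q[...,1]>=a)&(Q[...,1]<a+.02)
        if k.sum()>8: q=Q[k]*1000;print(n,round(a,2),k.sum(),"x",np.percentile(q[:,0],[2,98]).round(1),"z",np.percentile(q[:,2],[2,98]).round(1))
im=cv2.imread("pics/top1.png")
cv2.imwrite("pics/z5.png",cv2.resize(im[225:295,230:300],None,fx=8,fy=8,interpolation=cv2.INTER_CUBIC))
```

```text
top -0.2 53 x [-15.2  44.9] z [-43.6  -7.1]
top -0.16 39 x [-4.7 35.3] z [-38.3 -19.7]
top -0.14 31 x [-10.2  38.2] z [-38.6 -12.5]
top -0.12 157 x [-8.9 14.5] z [-66.7 -37.3]
top -0.1 38 x [-9.  14.7] z [-67.5 -48.2]
top -0.08 26 x [-13.   19.7] z [-57.7 -25.1]
top -0.06 30 x [ 4.3 15.1] z [-50.2 -29.6]
scene -0.2 520 x [-2.2 46. ] z [-32.1  41.3]
scene -0.18 660 x [-7.9 40.8] z [-31.5  35.1]
scene -0.16 547 x [-1.8 41.4] z [-27.5  36.4]
scene -0.14 351 x [-1.9 40.8] z [-26.1  36.5]
scene -0.12 679 x [-4.1 23. ] z [-61.8  63.6]
scene -0.1 648 x [-3.7 23.4] z [-63.4  65.2]
scene -0.08 533 x [-10.4  21.3] z [-58.2  59.7]
scene -0.06 403 x [-6.9 17.4] z [-53.7  52.4]
scene -0.04 218 x [-5.4 15.5] z [-35.8  34.2]
scene -0.02 158 x [-8.1 15.2] z [-34.6  33.8]
```

View pics/z5.png

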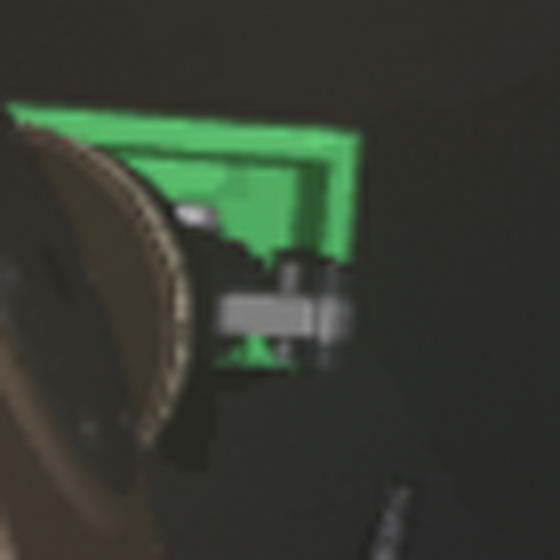

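The scene view is consistent with the tool within about 2–4 mm, with fingertips at (423,163) and (448,174). The top camera is a few mm off in y. The jaws have 12 mm of clearance each side, so I'll descend and grasp.

```bash
python3 -m creep '[[0,20,6.5,0,0.5],[0,45,6.5,0,0.5],[0,70,6.5,0,0.5],[0,70,6.5,0,0.5]]'
python3 - <<'E'
from h import *
go(.498,.196,.1,-4.6)
for n in("scene",):
    im,d=get_image(n);cv2.imwrite(f"pics/{n}2.png",im)
cv2.imwrite("pics/z6.png",cv2.resize(im[150:250,390:490],None,fx=6,fy=6,interpolation=cv2.INTER_CUBIC))
E
```

```text
t: 1.9
tool_pos: [0.4934, 0.2003, 0.1276]
eef_rot: [-1.573, 0.005, -0.078]
wrist_force: [-0.4, 0.4, -0.6]
width: 0.501
pos [0.4934 0.2003 0.1276] yaw -4.47 F [-0.42  0.44 -0.65] w 0.501 t 1.9 -> rows [ 5.  27.5 -3.8] turn 0.02
```

View pics/z6.png

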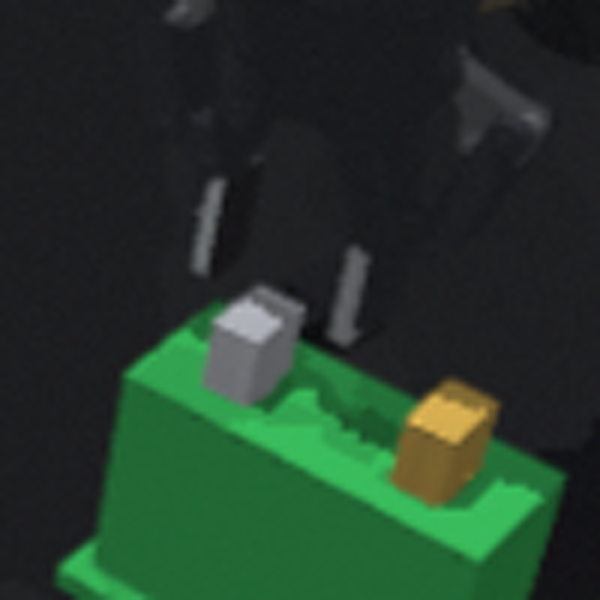

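Run:
```python
from h import *
for i in range(4):
    s=read_state();print(s['t'],s['tool_pos'].round(4),s['eef_rot'].round(4));get_image("scene")
p=s['tool_pos']
print("finger front tip mid",ray("scene",[435.2,201.5],p[2]+.003), "head",ray("scene",[432.8,201],.123))
```

```text
1.95 [0.4946 0.2004 0.1293] [-1.5723  0.0032 -0.0784]
2.0 [0.4957 0.2006 0.1306] [-1.571e+00  1.000e-03 -7.880e-02]
2.05 [0.4965 0.2007 0.1313] [-1.5702e+00 -5.0000e-04 -7.9200e-02]
2.1 [0.4969 0.2007 0.1316] [-1.5696e+00 -1.4000e-03 -7.9400e-02]
finger front tip mid [[0.51087966 0.20602931 0.13460073]] head [[0.49757336 0.19621381 0.123     ]]
```

```bash
python3 -m creep '[[-1,0,-6.5,0,0.5],[-1,10,-6.5,0,0.5],[-1,22,-6.5,0,0.5],[-1,33,-6.5,0,0.5],[-1,33,-6.5,0,0.5]]'
python3 - <<'E'
from h import *
get_image("scene");get_image("scene");go(.496,.194,.098,-4.6)
im,d=get_image("scene");cv2.imwrite("pics/scene3.png",im)
cv2.imwrite("pics/z7.png",cv2.resize(im[150:250,390:490],None,fx=6,fy=6,interpolation=cv2.INTER_CUBIC))
E
```

```text
t: 2.65
tool_pos: [0.4936, 0.1929, 0.0952]
eef_rot: [-1.573, 0.003, -0.08]
wrist_force: [-0.2, 0.2, -0.2]
width: 0.5
pos [0.4946 0.1933 0.0967] yaw -4.59 F [ 0.04 -0.34  0.38] w 0.5 t 2.75 -> rows [ 1.4 -1.3  0.8] turn 0.0
```

View pics/z7.png

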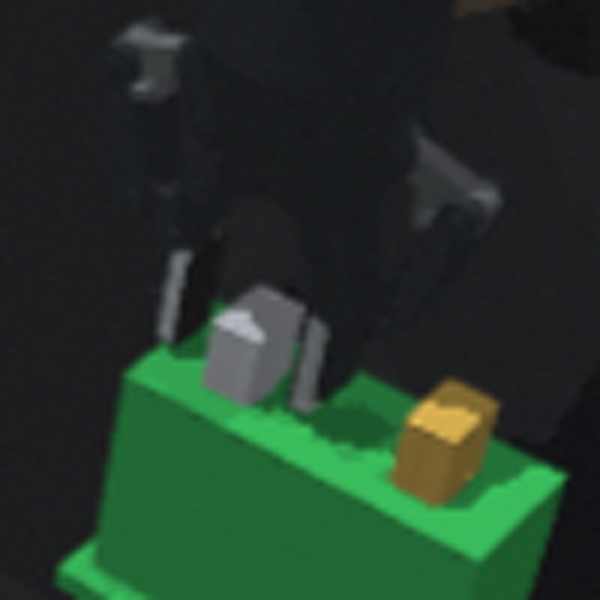

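```bash
python3 -m creep '[[2,-3,2,0,0.5],[2,-3,2,0,0.2],[2,-3,2,0,0.1],[2,-3,2,0,0.1],[2,-3,2,0,0.1]]' 60
python3 -m creep '[[0,0,0,0,0.1],[0,0,0,0,0.1]]' 60
```

```text
t: 3.3
tool_pos: [0.4976, 0.1955, 0.101]
eef_rot: [-1.57, -0.001, -0.08]
wrist_force: [-0.7, -0.1, 5.2]
width: 0.194
t: 3.5
tool_pos: [0.4976, 0.1955, 0.101]
eef_rot: [-1.57, -0.001, -0.08]
wrist_force: [-0.1, -0.3, 5.8]
width: 0.197
```

```bash
python3 -m creep '[[0,-8,0,0,0.1],[0,-22,0,0,0.1],[0,-40,0,0,0.1],[0,-62,0,0,0.1],[0,-84,0,0,0.1]]' 60
python3 -m creep '[[0,-22,0,0,0.1],[0,-45,0,0,0.1],[0,-68,0,0,0.1],[0,-84,0,0,0.1],[0,-90,0,0,0.1]]' 60
python3 -m creep '[[0,0,0,0,0.1],[0,0,0,0,0.1]]'
python3 - <<'E'
from h import *
go(.498,.196,.27,-4.6)
im,d=get_image("scene");cv2.imwrite("pics/scene4.png",im);np.save("pics/scene4_d.npy",d)
cv2.imwrite("pics/z8.png",cv2.resize(im[80:230,380:500],None,fx=5,fy=5,interpolation=cv2.INTER_CUBIC)[:600])
E
```

```text
t: 4.0
tool_pos: [0.4965, 0.195, 0.1852]
eef_rot: [-1.571, 0.001, -0.08]
wrist_force: [-0.2, 0.6, -2.5]
width: 0.196
t: 4.5
tool_pos: [0.4975, 0.1954, 0.2762]
eef_rot: [-1.569, -0.002, -0.08]
wrist_force: [-0.2, 0.2, -2.1]
width: 0.196
t: 4.7
tool_pos: [0.4965, 0.1951, 0.2735]
eef_rot: [-1.571, 0.001, -0.08]
wrist_force: [-1.0, -0.3, -2.0]
width: 0.199
pos [0.4965 0.1951 0.2735] yaw -4.59 F [-1.03 -0.29 -2.02] w 0.199 t 4.7 -> rows [1.4 3.5 1.1] turn 0.0
```

View pics/z8.png

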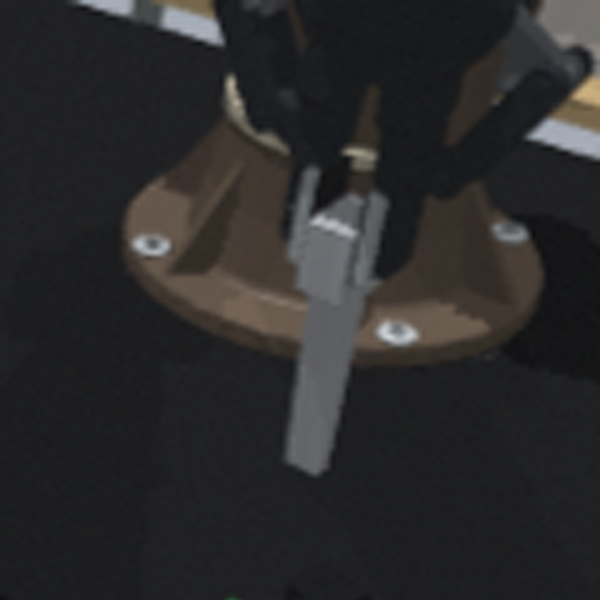

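Run:
```python
from h import *
# head bottom z: TCP .2735 + ~-0.006 ; key origin toe z
p=np.array([.4965,.1951,.2735]); yaw=np.radians(-4.59)
toe=p[2]-.101+.015
for sgn in(1,-1):
    X=np.array([np.cos(yaw),np.sin(yaw),0])*sgn;Y=np.array([-X[1],X[0],0])
    o=np.array([p[0],p[1],toe])-X*.010
    pts=lambda L:[((proj("scene",o+X*a+Y*b+np.array([0,0,c]))[0]-[380,80])*5).round(0).tolist() for a,b,c in L]
    print(sgn,"toe",pts([(0,-.007,0),(0,.007,0),(.006,-.007,0),(.006,.007,0)]),"bladetop",pts([(0,-.007,.08),(0,.007,.08),(.016,-.007,.08),(.016,.007,.08)]),"headbot",pts([(a,b,.08) for a in(-.004,.024) for b in(-.009,.009)]),"headtop",pts([(a,b,.108) for a in(-.004,.024) for b in(-.009,.009)]))
```

```text
1 toe [[290.0, 448.0], [322.0, 463.0], [281.0, 455.0], [314.0, 469.0]] bladetop [[329.0, 262.0], [364.0, 275.0], [305.0, 277.0], [340.0, 291.0]] headbot [[330.0, 256.0], [375.0, 273.0], [288.0, 283.0], [333.0, 302.0]] headtop [[345.0, 185.0], [391.0, 202.0], [303.0, 212.0], [349.0, 230.0]]
-1 toe [[294.0, 485.0], [261.0, 470.0], [302.0, 478.0], [270.0, 463.0]] bladetop [[334.0, 296.0], [299.0, 281.0], [358.0, 279.0], [323.0, 266.0]] headbot [[333.0, 302.0], [288.0, 283.0], [375.0, 273.0], [330.0, 256.0]] headtop [[349.0, 230.0], [303.0, 212.0], [391.0, 202.0], [345.0, 185.0]]
```

The head is gripped. The toe corners at (287,460), (320,474) and (328,465) in the crop match the prediction for the sloping side facing world +x. Next: a precise keyway position.

Run:
```python
from h import *
s=cv2.imread("pics/scene0.png");t=cv2.imread("pics/top0.png")
f=lambda a,k:cv2.resize(a,None,fx=k,fy=k,interpolation=cv2.INTER_NEAREST)
a=f(s[122:152,230:285],7);b=f(t[212:252,432:472],9)
h=max(a.shape[0],b.shape[0]);p=lambda q:cv2.copyMakeBorder(q,0,h-q.shape[0],0,0,0)
cv2.imwrite("pics/z9.png",np.hstack([p(a),p(b)]));print(a.shape,b.shape)
```

```text
(210, 385, 3) (360, 360, 3)
```

View pics/z9.png

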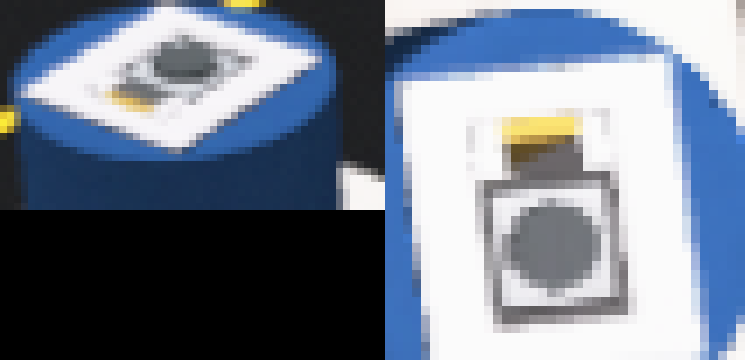

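Run:
```python
from h import *
print("kw top",ray("top",[448.8,227.4],.135),"shaft",ray("top",[449.8,238.8],.138))
print("kw scene",ray("scene",[248.2,135.4],.135), "shaft circle",ray("scene",[230+187/7-.5,122+59/7-.5],.138))
# plate / casing center in both with hsv done before: hub centre from circle fit
for n,sl in(("top",(180,290,390,490)),("scene",(110,210,200,315))):
    im=cv2.imread(f"pics/{n}0.png");d=np.load(f"pics/{n}0_d.npy");Z=cloud(n,d)[...,2]
    m=np.zeros((400,640),np.uint8);y0,y1,x0,x1=sl;m[y0:y1,x0:x1]=((Z>.127)&(Z<.15))[y0:y1,x0:x1]
    c=max(cv2.findContours(m,0,1)[0],key=len)[:,0];q=ray(n,c,.135);print(n,cv2.minEnclosingCircle((q[:,:2]*1000).astype(np.float32)),cv2.fitEllipse((q[:,:2]*1000).astype(np.float32)))
go(.56,-.25,.2735,5.9)
```

```text
kw top [[ 0.56455523 -0.25135512  0.135     ]] shaft [[ 0.53898216 -0.25234544  0.138     ]]
kw scene [[ 0.56538641 -0.24907463  0.135     ]] shaft circle [[ 0.53838164 -0.24970563  0.138     ]]
top ((543.7720947265625, -251.41217041015625), 55.03382873535156) ((543.7769165039062, -251.68093872070312), (107.10759735107422, 108.08851623535156), 7.422045707702637)
scene ((549.4908447265625, -242.4656982421875), 57.10935974121094) ((549.6882934570312, -242.98321533203125), (107.24561309814453, 110.12283325195312), 127.79622650146484)
pos [0.4965 0.195  0.2733] yaw -4.59 F [-0.34  0.22 -2.38] w 0.197 t 4.75 -> rows [ 9.900e+01  1.000e-01 -4.385e+02] turn -1.75
```

```bash
python3 -m creep '[[10,0,-40,-1,0.1],[20,0,-85,-1.75,0.1],[31,0,-130,-1.75,0.1],[41,0,-175,-1.75,0.1],[51,0,-220,-1.75,0.1]]'
python3 -c "
from h import *
print('toe centre scene4',ray('scene',[441.1,172.1],.1875))
go(.56,-.25,.2735,5.9)"
```

```text
t: 5.25
tool_pos: [0.5298, -0.0299, 0.2735]
eef_rot: [-1.571, 0.001, 0.103]
wrist_force: [1.0, 0.1, -2.3]
width: 0.194
toe centre scene4 [[0.48958927 0.19729524 0.1875    ]]
pos [ 0.5298 -0.0299  0.2735] yaw 5.92 F [ 1.01  0.08 -2.3 ] w 0.194 t 5.25 -> rows [   7.4   -0.  -222. ] turn 0.0
```

```bash
python3 -m creep '[[3,0,-44,0,0.1],[6,0,-88,0,0.1],[9,0,-132,0,0.1],[11,10,-176,0,0.1],[13,20,-214,0,0.1]]'
python3 -m creep '[[0,3,-9,0,0.1],[0,6,-9,0,0.1],[0,6,-9,0,0.1],[0,6,-9,0,0.1],[0,6,-9,0,0.1]]'
python3 - <<'E'
from h import *
im,d=get_image("scene");cv2.imwrite("pics/scene5.png",im);im2,d=get_image("top");cv2.imwrite("pics/top5.png",im2)
go(.5662,-.251,.246,5.9)
f=lambda a,k:cv2.resize(a,None,fx=k,fy=k,interpolation=cv2.INTER_CUBIC)
cv2.imwrite("pics/z10.png",np.hstack([f(im[70:160,215:300],5.5)[:,:467],f(im2[195:275,415:470],5.5)[:440]] if 0 else [f(im[70:160,215:300],6)]))
E
```

```text
t: 5.75
tool_pos: [0.5648, -0.2421, 0.2532]
eef_rot: [-1.571, 0.001, 0.102]
wrist_force: [0.5, -0.3, -2.4]
width: 0.192
t: 6.25
tool_pos: [0.5666, -0.2468, 0.2487]
eef_rot: [-1.57, -0.001, 0.105]
wrist_force: [-0.0, -0.5, -1.2]
width: 0.195
pos [ 0.5665 -0.2475  0.2488] yaw 6.0 F [-0.48  0.69 -1.95] w 0.191 t 6.35 -> rows [-0.7  2.8 -3.5] turn 0.02
```

View pics/z10.png

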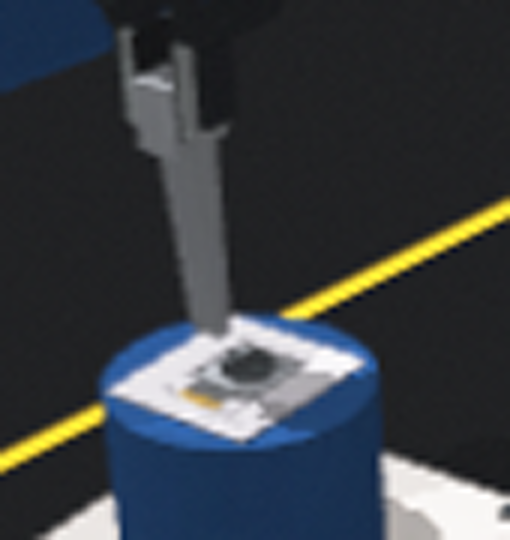

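View pics/top5.png

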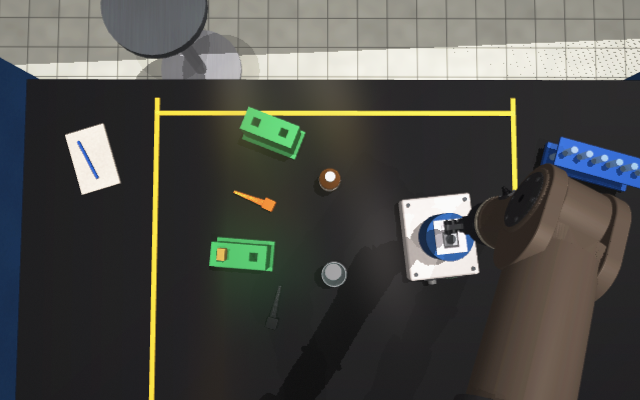

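```bash
cat >> h.py <<'E'
def toepred(n,p,yawdeg,dz=-.086):
    yaw=np.radians(yawdeg);X=np.array([np.cos(yaw),np.sin(yaw),0]);Y=np.array([-X[1],X[0],0])
    o=np.array([p[0],p[1],p[2]+dz])-X*.010
    return proj(n,np.array([o+X*a+Y*b for a,b in((.006,-.007),(.006,.007),(0,.007),(.003,0))]))
E
python3 - <<'E'
from h import *
q=toepred("scene",[.5665,-.2472,.2488],6);print(q.round(1).tolist(),((q-[215,70]+.4)*6).round(0).tolist())
s=cv2.imread("pics/scene5.png");t=cv2.imread("pics/top5.png")
f=lambda a,k:cv2.resize(a,None,fx=k,fy=k,interpolation=cv2.INTER_NEAREST)
cv2.imwrite("pics/z11.png",np.hstack([f(s[112:147,232:272],10),f(t[212:247,432:472],10)]))
q=toepred("top",[.5665,-.2472,.2488],6);print(q.round(1).tolist(),((q-[432,212]+.4)*10).round(0).tolist())
E
```

```text
[[246.2, 123.7], [250.9, 125.4], [252.6, 124.3], [249.4, 124.0]] [[190.0, 325.0], [218.0, 335.0], [228.0, 328.0], [209.0, 327.0]]
[[453.9, 227.8], [447.6, 228.5], [447.9, 231.2], [450.9, 229.5]] [[223.0, 162.0], [160.0, 169.0], [163.0, 196.0], [193.0, 179.0]]
```

View pics/z11.png

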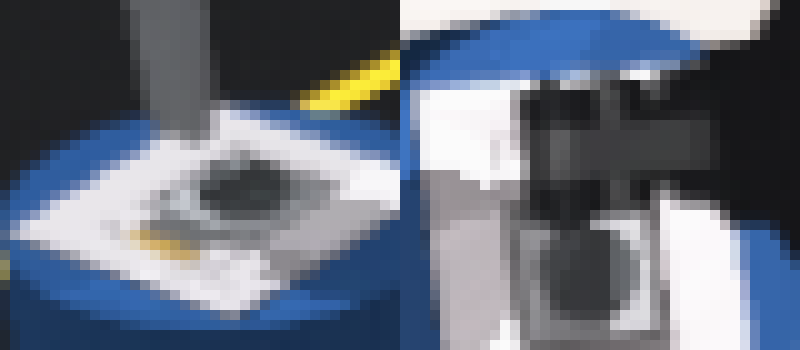

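Run:
```python
from h import *
yaw=np.radians(5.9);X=np.array([np.cos(yaw),np.sin(yaw),0]);Y=np.array([-X[1],X[0],0])
for kw in([.565,-.2505,.135],[.565,-.2475,.135]):
  kw=np.array(kw)
  L=[(0,-.01),(0,.01),(.008,-.01),(.008,.01),(-.011,-.01),(-.011,.01)]
  print(kw,((proj("scene",[kw+X*a+Y*b for a,b in L])-[232,112]+.5)*10).round(0).tolist(),((proj("top",[kw+X*a+Y*b for a,b in L])-[432,212]+.5)*9+[385,0]).round(0).tolist())
def yb(n,sl):
  im=cv2.imread(f"pics/{n}0.png");h=cv2.cvtColor(im,cv2.COLOR_BGR2HSV);y0,y1,x0,x1=sl
  print(n);print(np.array2string(np.where((h[...,0]<35)&(h[...,0]>10),h[...,1],0)[y0:y1,x0:x1]));
yb("scene",(133,141,242,256));yb("top",(223,233,443,455))
```

```text
[ 0.565  -0.2505  0.135 ] [[131.0, 224.0], [197.0, 248.0], [109.0, 238.0], [174.0, 263.0], [162.0, 206.0], [227.0, 229.0]] [[577.0, 137.0], [498.0, 145.0], [573.0, 105.0], [494.0, 114.0], [582.0, 181.0], [503.0, 189.0]]
[ 0.565  -0.2475  0.135 ] [[140.0, 229.0], [206.0, 253.0], [118.0, 242.0], [184.0, 267.0], [171.0, 210.0], [236.0, 233.0]] [[565.0, 137.0], [486.0, 145.0], [561.0, 105.0], [482.0, 114.0], [570.0, 181.0], [491.0, 189.0]]
scene
[[  0   0   0   0   0   0   0   0   0   0   0   0   0   0]
 [  0   0   0   0   0   0   0   0   0   0   0   0   0   0]
 [  0   0  12  69 118  80  50  30   0   0   0   0   0   0]
 [  0   0   0  23  80 120 143 126  82  44   0   0   0   0]
 [  0   0   0   0   0  24  76  97 115  82   0   0   0   0]
 [  0   0   0   0   0   0   0   0  15  10   0   0   0   0]
 [  0   0   0   0   0   0   0   0   0   0   0   0   0   0]
 [  0   0   0   0   0   0   0   0   0   0   0   0   0   0]]
top
[[  0   0   0   0   0   0   0   0   0   0   0   0]
 [  0   0   0   2   2   5   6   8  22  32   0   0]
 [  0  18  64 111 124 135 138 138 138 138  62   2]
 [  0  23 107 137 139 141 142 142 142 142  65   4]
 [  0   9  93 150 153 155 154 149 137  87   0   0]
 [  0   3  38 154 154 145 118  72   0   0   0   0]
 [  0   0  18 139 119  72   0   0   0   0   0   0]
 [  0   0  10  55   0   0   0   0   0   0   0   0]
 [  0   0   0   0   0   0   0   0   0   0   0   0]
 [  0   0   0   0   0   0   0   0   0   0   0   0]]
```

```bash
python3 -m creep '[[-0.5,2,-2,0,0.1],[-0.5,8,-2,0,0.1],[-0.5,14,-2,0,0.1],[-0.5,18,-2,0,0.1],[-0.5,20,-2,0,0.1]]'
python3 - <<'E'
from h import *
get_image("scene");im,d=get_image("scene");cv2.imwrite("pics/scene6.png",im)
go(.5662,-.2494,.2228,5.9)
p=read_state()['tool_pos'];q=toepred("scene",p,5.9);print(((q-[232,112]+.5)*12).round(0).tolist())
cv2.imwrite("pics/z12.png",cv2.resize(im[112:152,232:282],None,fx=12,fy=12,interpolation=cv2.INTER_CUBIC))
E
```

```text
t: 6.85
tool_pos: [0.5655, -0.2505, 0.2275]
eef_rot: [-1.57, 0.001, 0.103]
wrist_force: [-0.6, -0.7, -2.3]
width: 0.196
pos [ 0.5657 -0.2505  0.2278] yaw 5.91 F [-0.23 -0.51 -1.5 ] w 0.198 t 6.95 -> rows [0.6 5.  1.1] turn 0.0
[[177.0, 236.0], [232.0, 256.0], [252.0, 243.0], [215.0, 240.0]]
```

View pics/z12.png

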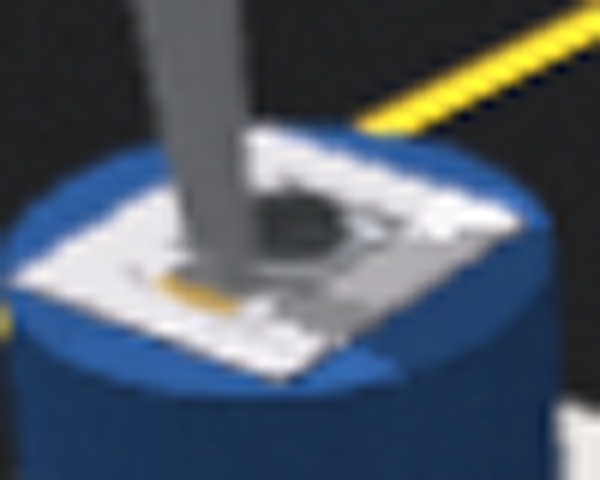

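```bash
python3 -m creep '[[0,2,0.5,0,0.1],[0,4,0.5,0,0.1],[0,6,0.5,0,0.1],[0,8,0.5,0,0.1]]'
python3 -m creep '[[0,2,0,0,0.1],[0,4,0,0,0.1],[0,4,0,0,0.1]]'
```

```text
t: 7.35
tool_pos: [0.5658, -0.2501, 0.2202]
eef_rot: [-1.571, -0.0, 0.103]
wrist_force: [0.6, -0.4, -1.1]
width: 0.195
t: 7.65
tool_pos: [0.5657, -0.2501, 0.216]
eef_rot: [-1.571, 0.0, 0.103]
wrist_force: [-0.3, 0.4, -1.6]
width: 0.194
```

Run:
```python
from h import *
im,d=get_image("scene");cv2.imwrite("pics/scene7.png",im)
go(.5662,-.2494,.2,5.9)
cv2.imwrite("pics/z13.png",cv2.resize(im[112:152,232:282],None,fx=12,fy=12,interpolation=cv2.INTER_CUBIC))
```

```text
pos [ 0.5658 -0.2501  0.2162] yaw 5.9 F [ 0.54 -0.33 -1.88] w 0.194 t 7.7 -> rows [ 0.5 16.2  0.6] turn 0.0
```

View pics/z13.png

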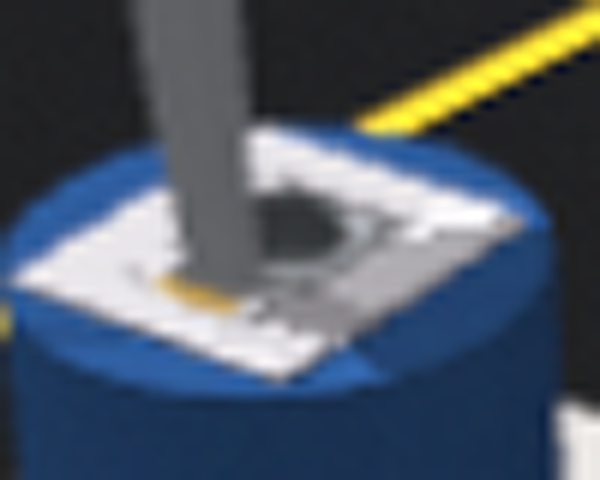

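```bash
python3 -m creep '[[0,3,0,0,0.1],[0,6,0,0,0.1],[0,9,0,0,0.1],[0,12,0,0,0.1],[0,12,0,0,0.1]]'
python3 -m creep '[[0,2,0,0,0.1],[0,4,0,0,0.1],[0,6,0,0,0.1],[0,8,0,0,0.1],[0,8,0,0,0.1]]'
```

```text
t: 8.2
tool_pos: [0.5655, -0.2499, 0.2037]
eef_rot: [-1.57, 0.001, 0.103]
wrist_force: [0.3, -0.0, -1.3]
width: 0.196
t: 8.7
tool_pos: [0.5653, -0.2502, 0.1959]
eef_rot: [-1.571, 0.001, 0.103]
wrist_force: [-1.5, 0.9, -2.4]
width: 0.196
```

```bash
python3 -m creep '[[0,1,0,0,0.1],[0,2,0,0,0.1],[0,3,0,0,0.1],[0,4,0,0,0.1],[0,4,0,0,0.1]]'
python3 -m creep '[[0,1,0,0,0.1],[0,2,0,0,0.1],[0,3,0,0,0.1],[0,4,0,0,0.1],[0,4,0,0,0.1]]'
```

```text
t: 9.2
tool_pos: [0.5652, -0.2503, 0.1921]
eef_rot: [-1.571, 0.001, 0.103]
wrist_force: [-4.7, -0.6, 0.4]
width: 0.198
t: 9.7
tool_pos: [0.5649, -0.2504, 0.1881]
eef_rot: [-1.571, 0.001, 0.103]
wrist_force: [-6.3, -0.6, 0.6]
width: 0.191
```

```bash
python3 -m creep '[[-0.5,0,0,0,0.1],[-1,0,0,0,0.1],[-1,0,0,0,0.1]]'
python3 -m creep '[[-0.2,1,0,0,0.1],[-0.4,2,0,0,0.1],[-0.6,3,0,0,0.1],[-0.6,3,0,0,0.1]]'
```

```text
t: 10.0
tool_pos: [0.5646, -0.2504, 0.1882]
eef_rot: [-1.571, 0.0, 0.103]
wrist_force: [-4.7, -1.0, -1.7]
width: 0.194
t: 10.4
tool_pos: [0.5642, -0.2502, 0.1852]
eef_rot: [-1.571, 0.0, 0.103]
wrist_force: [-4.4, -0.3, -0.7]
width: 0.198
```

```bash
python3 -m creep '[[-0.5,0,0,0,0.1],[-1,0,0,0,0.1],[-1.5,0,0,0,0.1],[-1.5,0,0,0,0.1]]'
python3 -m creep '[[0,1,0,0,0.1],[0,2,0,0,0.1],[0,3,0,0,0.1],[0,3,0,0,0.1]]'
```

```text
t: 10.8
tool_pos: [0.5635, -0.2501, 0.1855]
eef_rot: [-1.571, -0.001, 0.104]
wrist_force: [-0.9, 0.0, -2.0]
width: 0.193
t: 11.2
tool_pos: [0.5627, -0.2504, 0.1821]
eef_rot: [-1.571, 0.0, 0.103]
wrist_force: [-0.5, 0.2, -2.4]
width: 0.202
```

```bash
python3 -m creep '[[-0.2,1.5,0,0,0.1],[-0.4,3,0,0,0.1],[-0.6,4.5,0,0,0.1],[-0.6,4.5,0,0,0.1]]'
python3 -m creep '[[-0.1,1,0,0,0.1],[-0.2,2,0,0,0.1],[-0.3,3,0,0,0.1],[-0.3,3,0,0,0.1]]'
```

```text
t: 11.6
tool_pos: [0.562, -0.2504, 0.1775]
eef_rot: [-1.571, 0.0, 0.103]
wrist_force: [0.1, 0.0, -1.6]
width: 0.193
t: 12.0
tool_pos: [0.5619, -0.2505, 0.1747]
eef_rot: [-1.571, -0.0, 0.103]
wrist_force: [0.7, -0.2, -1.7]
width: 0.194
```

```bash
python3 -m creep '[[0,1,0,0,0.1],[0,2,0,0,0.1],[0,3,0,0,0.1],[0,3,0,0,0.1]]'
python3 -m creep '[[0,1,0,0,0.1],[0,2,0,0,0.1],[0,3,0,0,0.1],[0,3,0,0,0.1]]'
```

```text
t: 12.4
tool_pos: [0.5619, -0.2505, 0.1717]
eef_rot: [-1.571, -0.0, 0.103]
wrist_force: [0.6, -0.4, -2.3]
width: 0.195
t: 12.8
tool_pos: [0.562, -0.2508, 0.1694]
eef_rot: [-1.571, -0.001, 0.103]
wrist_force: [-1.3, 0.9, 5.6]
width: 0.2
```

```bash
python3 -m creep '[[0,0,0,0,0.1],[0,0,0,0,0.1]]'; python3 -m creep '[[0,0.3,0,0,0.1],[0,0.6,0,0,0.1],[0,0.6,0,0,0.1]]'
```

```text
t: 13.0
tool_pos: [0.562, -0.2508, 0.1694]
eef_rot: [-1.571, -0.001, 0.103]
wrist_force: [-0.9, -0.6, 4.8]
width: 0.193
t: 13.3
tool_pos: [0.5621, -0.2508, 0.1692]
eef_rot: [-1.571, -0.001, 0.103]
wrist_force: [-2.1, 1.2, 8.3]
width: 0.196
```

```bash
python3 -m creep '[[0,0,0,0,0.3],[0,0,0,0,0.45],[0,0,0,0,0.45]]'
python3 - <<'E'
from h import *
im,d=get_image("scene");cv2.imwrite("pics/scene8.png",im)
go(.562,-.2505,.2,5.9)
cv2.imwrite("pics/z14.png",cv2.resize(im[90:150,220:290],None,fx=9,fy=9,interpolation=cv2.INTER_CUBIC))
E
```

```text
t: 13.6
tool_pos: [0.5617, -0.2505, 0.168]
eef_rot: [-1.571, 0.0, 0.103]
wrist_force: [0.3, -0.2, 0.3]
width: 0.446
pos [ 0.5618 -0.2505  0.168 ] yaw 5.91 F [-0.43  0.54 -0.24] w 0.452 t 13.65 -> rows [  0.2 -32.   -0. ] turn 0.0
```

View pics/z14.png

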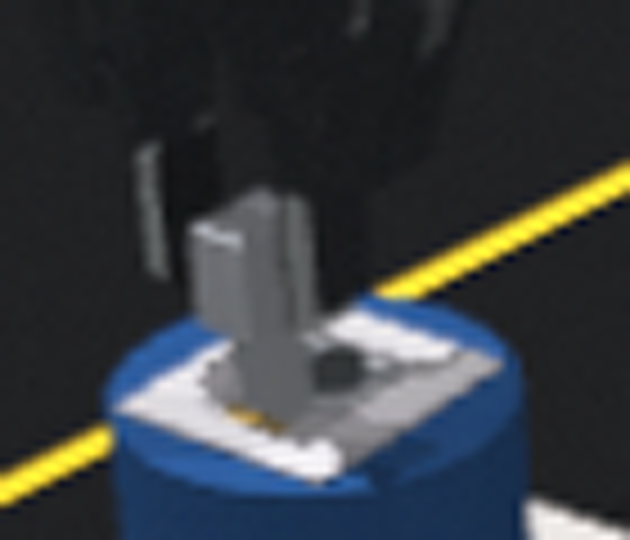

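```bash
python3 -m creep '[[0,-8,0,0,0.45],[0,-18,0,0,0.45],[0,-28,0,0,0.45],[0,-38,0,0,0.3],[0,-44,0,0,0.1]]'
python3 -m creep '[[0,0,0,0,0],[0,0,0,0,0],[0,0,0,0,0]]'
python3 - <<'E'
from h import *
im,d=get_image("scene");cv2.imwrite("pics/scene9.png",im)
go(.562,-.2505,.191,5.9)
cv2.imwrite("pics/z15.png",cv2.resize(im[80:150,220:290],None,fx=8,fy=8,interpolation=cv2.INTER_CUBIC))
E
```

```text
t: 14.15
tool_pos: [0.5623, -0.2508, 0.2139]
eef_rot: [-1.571, -0.002, 0.103]
wrist_force: [0.5, 0.2, -0.3]
width: 0.144
t: 14.45
tool_pos: [0.5616, -0.2503, 0.2118]
eef_rot: [-1.57, 0.001, 0.103]
wrist_force: [0.5, 0.1, 0.1]
width: 0.003
pos [ 0.5616 -0.2504  0.2117] yaw 5.91 F [-0.56 -0.48  0.31] w 0.002 t 14.5 -> rows [ 0.4 20.7 -0.2] turn 0.0
```

View pics/z15.png

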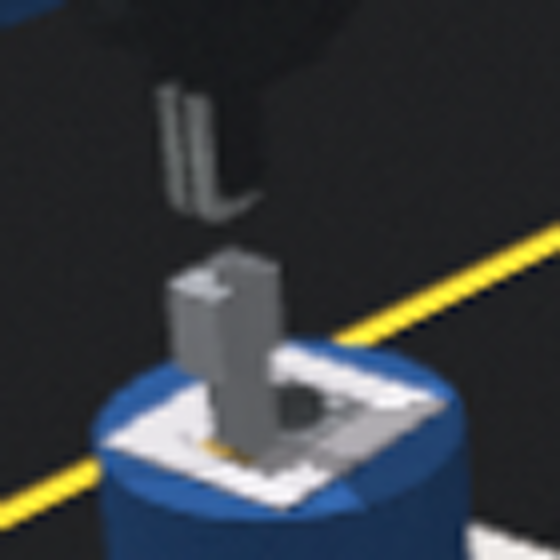

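```bash
python3 -m creep '[[-2,4,0,0,0],[-2,8,0,0,0],[-2,12,0,0,0],[-2,14,0,0,0],[-2,14,0,0,0]]'
python3 -m creep '[[0,1,0,0,0],[0,2,0,0,0],[0,3,0,0,0],[0,4,0,0,0],[0,4,0,0,0]]'
```

```text
t: 15.0
tool_pos: [0.5596, -0.2506, 0.1977]
eef_rot: [-1.57, 0.001, 0.103]
wrist_force: [-0.0, -0.3, 0.5]
width: -0.001
t: 15.5
tool_pos: [0.5598, -0.2507, 0.1941]
eef_rot: [-1.571, 0.0, 0.103]
wrist_force: [0.3, -0.1, -0.0]
width: 0.006
```

```bash
python3 -m creep '[[0,0.5,0,0,0],[0,1,0,0,0],[0,1,0,0,0]]'; python3 -m creep '[[0,0.5,0,0,0],[0,1,0,0,0],[0,1,0,0,0]]'
```

```text
t: 15.8
tool_pos: [0.5598, -0.2507, 0.1932]
eef_rot: [-1.571, 0.0, 0.103]
wrist_force: [0.2, 0.1, 0.1]
width: -0.004
t: 16.1
tool_pos: [0.5598, -0.2507, 0.1922]
eef_rot: [-1.571, 0.0, 0.103]
wrist_force: [-1.0, 0.5, -0.3]
width: -0.0
```

```bash
python3 -m creep '[[0,0.5,0,0,0],[0,1,0,0,0],[0,1,0,0,0]]'; python3 -m creep '[[0,0.5,0,0,0],[0,1,0,0,0],[0,1,0,0,0]]'
```

```text
t: 16.4
tool_pos: [0.5599, -0.2508, 0.1914]
eef_rot: [-1.571, -0.0, 0.103]
wrist_force: [-0.1, 0.0, 2.3]
width: -0.0
t: 16.7
tool_pos: [0.56, -0.2512, 0.1911]
eef_rot: [-1.571, -0.001, 0.103]
wrist_force: [-2.8, 0.3, 8.1]
width: -0.002
```

```bash
python3 -m creep '[[0,0.5,0,0,0],[0,1,0,0,0],[0,1,0,0,0]]'
```

```text
t: 17.0
tool_pos: [0.56, -0.2515, 0.1906]
eef_rot: [-1.572, -0.001, 0.102]
wrist_force: [-4.0, 0.4, 10.9]
width: -0.002
```

```bash
python3 -m creep '[[0,0.3,0,0,0],[0,0.6,0,0,0],[0,0.6,0,0,0]]'; python3 -m creep '[[0,0,0,0,0],[0,0,0,0,0]]'
```

```text
t: 17.3
tool_pos: [0.5601, -0.2517, 0.1903]
eef_rot: [-1.572, -0.002, 0.102]
wrist_force: [-4.2, 0.2, 12.6]
width: -0.002
t: 17.5
tool_pos: [0.5601, -0.2517, 0.1903]
eef_rot: [-1.572, -0.002, 0.102]
wrist_force: [-3.7, -0.2, 13.6]
width: 0.002
```

```bash
python3 -m creep '[[0,0.2,0,0,0],[0,0.2,0,0,0],[0,0.2,0,0,0]]'; python3 -m creep '[[0,0,0,0,0],[0,0,0,0,0]]'
```

```text
t: 17.8
tool_pos: [0.5601, -0.2518, 0.1902]
eef_rot: [-1.572, -0.002, 0.102]
wrist_force: [-4.9, 1.6, 13.6]
width: 0.0
t: 18.0
tool_pos: [0.5601, -0.2517, 0.1902]
eef_rot: [-1.572, -0.002, 0.102]
wrist_force: [-5.2, -0.1, 14.9]
width: -0.001
```

```bash
python3 -m creep '[[0,-2,0,0,0],[0,-6,0,0,0],[0,-20,0,0,0],[0,-45,0,0,0],[0,-70,0,0,0]]'
python3 -m creep '[[-15,-30,15,0,0],[-40,-50,50,0,0],[-60,-50,90,0,0],[-80,-50,130,0,0],[-80,-50,130,0,0]]'
python3 - <<'E'
from h import *
im,d=get_image("scene");t,d=get_image("top")
im,d=get_image("scene");cv2.imwrite("pics/scene10.png",im);t,d=get_image("top");cv2.imwrite("pics/top10.png",t)
go(.562,-.2505,.191,5.9)
f=lambda a,k:cv2.resize(a,None,fx=k,fy=k,interpolation=cv2.INTER_CUBIC)
cv2.imwrite("pics/z16.png",np.hstack([f(im[90:150,220:290],6),f(t[205:265,420:480],6)]))
E
```

```text
t: 18.5
tool_pos: [0.5597, -0.2506, 0.2597]
eef_rot: [-1.571, 0.001, 0.103]
wrist_force: [0.5, -0.6, -0.4]
width: 0.001
t: 19.0
tool_pos: [0.4647, -0.1249, 0.3095]
eef_rot: [-1.568, -0.0, 0.109]
wrist_force: [0.0, -0.1, 1.0]
width: 0.0
pos [ 0.4674 -0.1306  0.3091] yaw 5.86 F [-0.28 -0.32  0.04] w -0.004 t 19.2 -> rows [  81.7  118.2 -128.9] turn -0.01
```

View pics/z16.png

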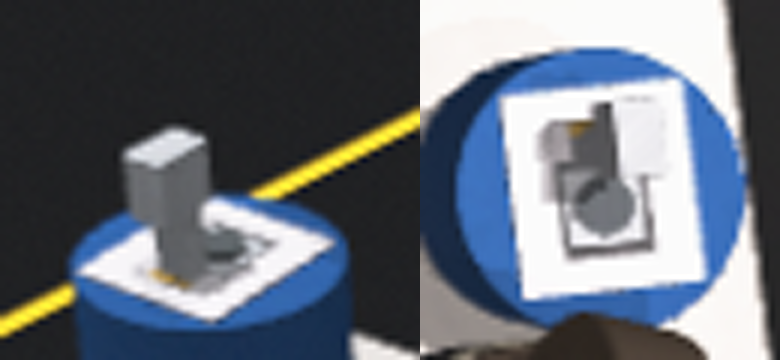

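View pics/scene10.png

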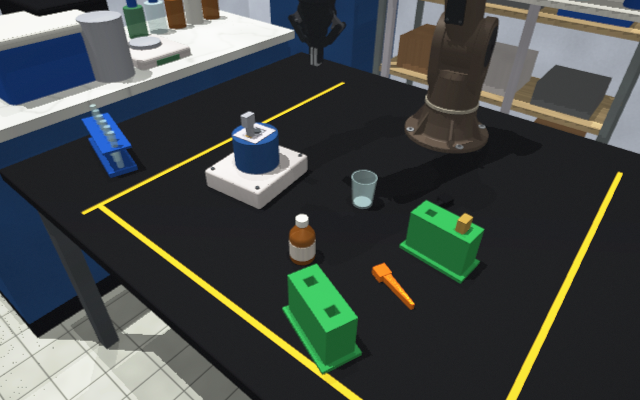

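Run:
```python
from h import *
print(ray("top",[456.8,227.4],.190))
# scene: vertical edges of the key vs projected vertical
a=proj("scene",np.array([[.562,-.2505,.135],[.562,-.2505,.19],[.576,-.24,.162],[.576,-.24,.19]]))
print(a.round(2), "slopes dx/dy",((a[1]-a[0])[0]/(a[1]-a[0])[1]).round(3),((a[3]-a[2])[0]/(a[3]-a[2])[1]).round(3))
im=cv2.imread("pics/scene10.png");cv2.imwrite("pics/z17.png",cv2.resize(im[105:145,232:272],None,fx=14,fy=14,interpolation=cv2.INTER_CUBIC))
# predicted corners upright
X=np.array([np.cos(.103),np.sin(.103),0]);Y=np.array([-X[1],X[0],0]);o=np.array([.5615,-.2507,0])
for z in(.19,.162):print(z,((proj("scene",[o+X*x+Y*y+[0,0,z] for x,y in((14e-3,-9e-3),(14e-3,9e-3),(-14e-3,9e-3))])-[232,105]+.5)*14).round(0).tolist())
```

```text
[[ 0.56380434 -0.25270585  0.19      ]]
[[248.83 134.66]
 [246.87 113.36]
 [246.6  128.02]
 [245.55 116.91]] slopes dx/dy 0.092 0.095
0.19 [[117.0, 141.0], [202.0, 170.0], [315.0, 105.0]]
0.162 [[133.0, 295.0], [217.0, 325.0], [328.0, 259.0]]
```

View pics/z17.png

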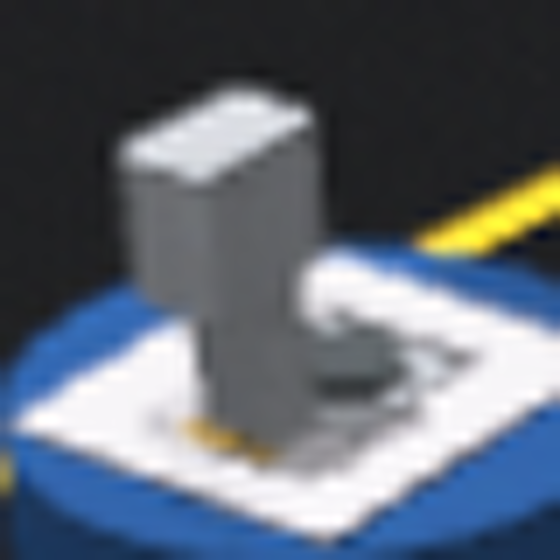

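```bash
python3 -c "
from plant import *
close_job();print(read_state()['t'])"
```

```text
the job is handed in; nothing more can be done
the job is handed in; nothing more can be done
```

I took the steel key from the left-hand rack and lowered it thin end first into the keyway, sloping side to the shoe. I then let go and pushed its head down with the closed fingers. I stopped at a wrist-force reading of 13.6 to 14.9 N, withdrew the arm, and handed the job in at about 19 s. No verdict was given.

**Last checks:**
- **Key:** the pictures show it standing by itself and about upright, with its head over the shoe. From the arm heights, its toe is about 50 mm below the hub's top, and it went about 2 mm deeper as it tightened.
- **Other things:** in the last scene picture the spare, bottle, beaker and look-alikes appear to be where they were at the start.

**Disagreements and limits:**
- **Cameras:** my first position estimates from the two cameras differed by 5 to 17 mm. I settled this against the gripper's known position and careful pixel picks, which agreed within about 3 mm at the keyway.
- **Entry:** on the way down the key leaned on the shoe with up to about 6 N sideways. I cleared that by shifting the tool back towards the shaft.
- **Push:** the final push also showed about 4 to 5 N of sideways force.
- **Uprightness:** I judged it by eye from the pictures. The head's edges were too blurred to give an exact angle.
- **Residual grip:** I could not measure how hard the key still presses on the hub after the arm let go.

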